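# Ease a stuck two-part glass mould open with a wedge

## Robot

A 6-joint arm with a two-finger parallel gripper is mounted at the origin on a cart in front of the work surface, level with it; the furniture and walls round the work are solid. World frame = base frame: x ahead of the robot, y to its left, z up, the work surface at z = 0. Lengths are in m, angles in rad, forces in N, time in s.
With the tool pointing down it reaches from about 0.25 to 0.8 m from the base axis. Payload 8.5 kg.
Tool frame: the origin (TCP) lies at the very end of the fingers, on their centre line; the grasp point (between the pads) lies 19 mm behind it; y points along the fingers, x is the direction in which the jaws open and shut, and the axes are right-handed (so a half turn about y gives the same grasp; the last joint's range is limited). The gripper opens to 85 mm and grips with 20 to 120 N. Pads are 22 mm wide; open, the fingers measure 114 mm over their backs; the gripper's body (76 mm by 85 mm) begins 54 mm behind the grasp point. The pads swing forward as they close: fully open they stand 13 mm farther back than shut.
Start: joints at [-1.158, 0.238, -0.013, 1.319, 0, 1.571], TCP at [0.211, -0.481, 0.231] pointing down, gripper open.
Joint ranges: [-2.66, 2.66], [-1.03, 1.9], [-1.14, 1.46], [-1.82, 2.27], [-1.45, 1.34], [-3.14, 3.14]. Speed limits (rad/s): [2.22, 2.22, 2.79, 3.14, 3.14, 3.14].

## Interface

Orientations are given as a unit quaternion [w, x, y, z].
In Python, from station import monitor, capture, calibration, ticket gives the robot as it stands. The module is installed in compiled form; this text tells all that it offers.
- The arm moves only by the shell command python3 -m crank 'ROWS' [FORCE]. ROWS is JSON, a list of rows, each a list of 7 numbers: the turn, a rotation vector about the tool's x, y, z in degrees, then the shift along the tool's x, y, z in mm, then the opening, from 0 (shut) to 1 (fully open). A call has 1 to 5 rows; each row shifts and turns the pose as measured when the row begins, along the tool's axes as they then stand; what a row does not reach is not made up. A row lasts 1/8 s, in which the tool goes at most 62.5 mm and 10.7 degrees, less where a joint would pass 70% of its speed; a pose out of reach is approached as far as the arm can. A call is refused whole if a number of a shift passes 62.5 or a number of a turn 10.7, either way. A call with a gripper value outside its range is refused whole. The fingers move at their own pace and stop on an object; FORCE is the grip in N (left out, the last holds). Time passes only in rows, so rows that do not move let the fingers close. It gives the time, the measured TCP pose, the force and the opening at its end, in the units of the state.
- monitor.get_state(): the state, without advancing time (a new reading comes with each control period).
- capture(name): name is "scene" or "side" or "wrist"; returns the picture (480x640x3 uint8, red, green, blue); there is no depth.
- calibration(name): a dict with "fx", "fy", "cx", "cy" (pixels), "xyz" and "orientation" of the camera in the world. Camera axes: x right, y down, z forward; pixel columns grow to the right and rows downward; lengths in m; the calibration is good to about 2 mm. A picture is of the moment at which its call begins: read the wrist's pose just before it. calibration takes no time and is no camera call; for the wrist camera it gives the pose at the moment of the call.
- ticket.finish_job(): hands the job in, once; it reports no verdict.
The state is a dict: "clock": time; "q": joint angles; "joint_velocities": joint speeds; "joint_torque": joint torques, N m; "ee_pos": TCP position; "orientation": TCP orientation; "contact_force": force on the tool from outside, world axes, zero at the start; "moment": the same for the moment, N m; "finger_gap": finger opening in m.
Only numpy, scipy, OpenCV 4.12 (cv2) and the standard library are available. Lean on these libraries where they do the work, as an engineer would, in place of code of your own. Each camera call takes 0.05 s, during which the arm holds its last target.

## Task

The two halves of the press mould have stuck on their dowels: take the wedge out of its wooden rest and ease the brass half off the aluminium half by pressing the wedge gently down into the two slots of the seam in turn, a little at a time so that the brass half stays nearly square. Bring the red-nut end out until you feel it bear on its nut, and only after that bring the blue-nut end out until it bears on its own nut, never forcing either. Then put the wedge back upright in its rest and let go, without disturbing the small things lying about.

Things in the scene. Friction and masses are not known exactly. Their poses are not given: they have to be found in the camera images.
- mould: Two-part mould, fixed: brass half (loose, on -x, nearer the robot) and aluminium half (fixed, +x), each 32 mm in x, 144 in y, top at z = 60 mm, on a steel base plate x -62 to +45, y -82 to +82, z 0 to 8.5 mm. Origin: on the bench under the middle of the shut seam; x square to the seam, y along it towards the red-nut end, z up. One pry slot in the seam at each end.
- cover: The brass half, tight on dowels. Origin: bench level, red end of the seam; axes as the mould's. Each end slides off (to mould -x) independently and stays where left; starts 0 to 0.7 mm open. An end moves at about 10 N sideways plus 0.6 N per mm/s of opening. Ends differing by over 3.3 mm (0.037 rad skew) bend the dowels.
- fixed_red (a point): Aluminium half at the red end: mould x = +1.5, y = +45, z = 60 mm (plane of the throat wall, slot centre, top). The slot there is 28 mm long in y; its throat, 3 mm wide when shut (x -1.5 to +1.5), reaches from z = 56 down to its floor at z = 26 mm; above z = 56, 45 degree lead-ins widen it by 4 mm on each side.
- fixed_blue (a point): The same point of the equal slot at the blue end, mould y = -45 mm.
- cover_red (a point): Brass half at the red end: plane of its throat wall, slot centre, top (z = 60 mm). Its mould x = -1.5 mm minus that end's opening; throat width = 3 mm + opening.
- cover_blue (a point): The same point of the brass half at the blue end.
- keeper_red: Steel stud (6 mm thick, 17.5 mm above the bench) out of the brass half's red end towards the robot, with a red stop nut, 18 mm across. The nut stops that end at an opening somewhere from 5.5 to 7.5 mm, new each time and not measured: feel for it. Bearing on it takes over 3 N; over 20 N strips it. Origin: the mould's.
- keeper_blue: The same stud and stop, with a blue nut, at the blue end; set independently, 5.5 to 7.5 mm.
- wedge: Chisel-like hand wedge, 0.12 kg, tip down. Origin: at tip level under the grip's axis, z up. Steel blade z 0 to 36 mm, 20 mm wide (y). Flat upright back at x = +7 mm; edge 2 mm thick (x 5 to 7); bevel on -x: 0.353 mm thicker per mm of height. Collar 32 x 32 mm at z 36 to 40, wooden grip 24 x 24 mm, z 40 to 96.
- wedge_grip (a point): Centre of the wooden grip, on its axis, 68 mm above the tip; axes as the wedge's. In use the wedge's x goes along the mould's x: flat back on the aluminium half, bevel on the brass half. Pushed straight down it takes 0.7 to 0.9 N per N of sideways force (friction about 0.25); over 60 N on the brass mars it.
- rest: Wooden block 64 x 64 x 44 mm, fixed; origin mid-underside. Slot in the middle of its top 20 mm (x) by 25 mm (y), 40 mm deep; the wedge hangs in it by its collar, tip 8 mm above the bench, its x along the rest's x.
- cork: Scorched cork block, 30 x 60 x 24 mm, loose; origin under its middle. Leave alone.
- lighter: Black pocket lighter lying flat, 24 x 65 x 12 mm, loose; origin under its middle. Leave alone.
- slag: Black lump of scrap glass, 34 x 52 x 26 mm, loose; origin under its middle. Leave alone.
Things that resemble listed ones, but are neither listed nor needed, are in the scene too. Several things have the shape of the rest; the one meant has the colours described above.

How it is judged:
On the way, in this order (a step that is already met when the one before it is completed fails the run):
1. both ends of the brass half are eased open by more than 2 mm (x of each of cover_red, cover_blue in the frame of mould below -0.0035 m), for 0.1 s.
2. the red end bears on its nut with more than 3 N (contact force between cover and keeper_red above 3 N), for 0.05 s.
3. then the blue end bears on its nut with more than 3 N (contact force between cover and keeper_blue above 3 N), for 0.05 s.
At the end, for the whole second after the job is handed in: Both ends of the brass half stand open by at least 5 mm (at their nuts), and the wedge hangs upright (within 0.12 rad) and still in its rest again, its collar within 3 mm of the block's top and its axis within 6 mm of the middle of the block, let go (x of each of cover_red, cover_blue in the frame of mould below -0.0065 m and horizontal distance between wedge and rest below 0.006 m and z of wedge in the frame of rest below 0.011 m and angle between wedge's own z axis and vertical below 0.12 rad and linear speed of wedge below 0.02 m/s); the robot touches nothing.
It fails at once if the brass half is skewed by more than 0.037 rad (3.3 mm between its ends) (angle between the x axis of cover and the x axis of mould, either way round above 0.037 rad).
It fails at once if an end is forced on its nut with more than 20 N (contact force between cover and keeper_red above 20 N or contact force between cover and keeper_blue above 20 N).
It fails at once if the wedge is pressed on the brass half with more than 60 N (or 120 N on both halves together) (contact force between wedge and cover above 60 N or contact force between wedge and mould above 120 N).
It fails at once if the robot pushes the mould itself (contact force between any of the fingers, the arm and mould above 3 N).
It fails at once if the cork, lighter or glass lump is moved by more than 15 mm (distance of any of cork, lighter, slag from where it was at the start of the episode above 0.015 m).
It also fails if it takes over 69 s, if anything falls off the work surface, if the arm or the gripper's body presses on something with over 40 N, if the wrist force passes 120 N, or if a joint passes its speed limit or range.

## Working session

There is one attempt and no reset: what is moved stays moved. The work goes in short steps, Python scripts to look and compute and a shell command to move; the robot and the scene stay as the last step left them, time stands still between calls to the robot, and variables do not carry over. Pictures are saved under pics/ and viewed, and the job is handed in when it is done.

```bash
mkdir -p pics
python3 - <<'E'
from station import monitor, capture, calibration
import cv2
for n in ("scene","side","wrist"):
    c=calibration(n); print(n,c)
    cv2.imwrite(f"pics/{n}0.png",cv2.cvtColor(capture(n),cv2.COLOR_RGB2BGR))
s=monitor.get_state(); print(s)
E
```

```text
scene {'fx': 469.3595477179088, 'fy': 469.3595477179088, 'cx': 318.73553826860035, 'cy': 244.34685478521652, 'xyz': array([-0.20011124,  0.72162356,  0.68084655]), 'orientation': array([ 0.16548655, -0.29162558,  0.81613878, -0.47062323])}
side {'fx': 613.0723796049576, 'fy': 613.0723796049576, 'cx': 310.60106413010294, 'cy': 237.50566282606437, 'xyz': array([ 0.35686659, -1.4331868 ,  0.79396808]), 'orientation': array([-0.51021632,  0.85921006, -0.02965791,  0.02361751])}
wrist {'fx': 351.91896792514655, 'fy': 351.91896792514655, 'cx': 320.26231505770625, 'cy': 231.63521786995375, 'xyz': array([ 0.2808803, -0.4492802,  0.3732438]), 'orientation': array([ 0.12685038,  0.82727713, -0.54099582, -0.08273489])}
{'clock': 0.15, 'q': array([-1.15798716e+00,  2.38678141e-01, -1.40289873e-02,  1.31920567e+00,
        6.96921149e-07,  1.57080497e+00]), 'joint_velocities': array([ 7.72869708e-04, -8.21338877e-04,  4.47190137e-04,  7.66377373e-05,
        1.22565714e-03, -1.43598018e-04]), 'joint_torque': array([ 1.50411550e-03, -5.39078629e+01,  3.46597087e+01,  1.45043735e-02,
        2.32438470e-05, -2.60320849e-05]), 'ee_pos': array([ 0.21049956, -0.48061936,  0.23081917]), 'orientation': array([ 0.59207254, -0.59164015,  0.38724874, -0.38658822]), 'contact_force': array([ 0.94926472, -0.12276376, -0.06399664]), 'moment': array([ 0.00528443, -0.05552546, -0.00942225]), 'finger_gap': 0.08554697315401037}
```

View pics/scene0.png

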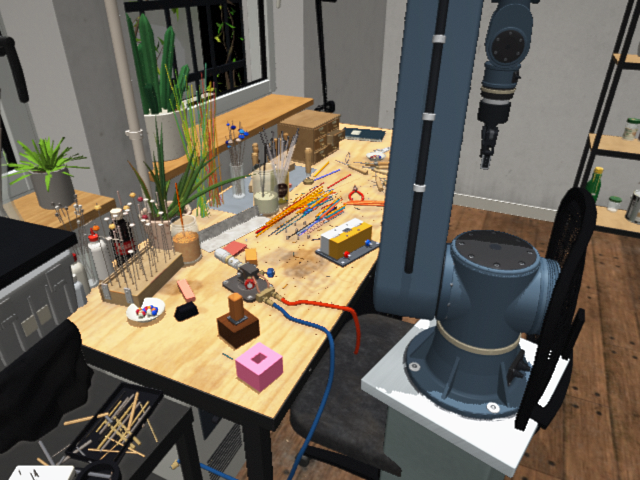

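View pics/side0.png

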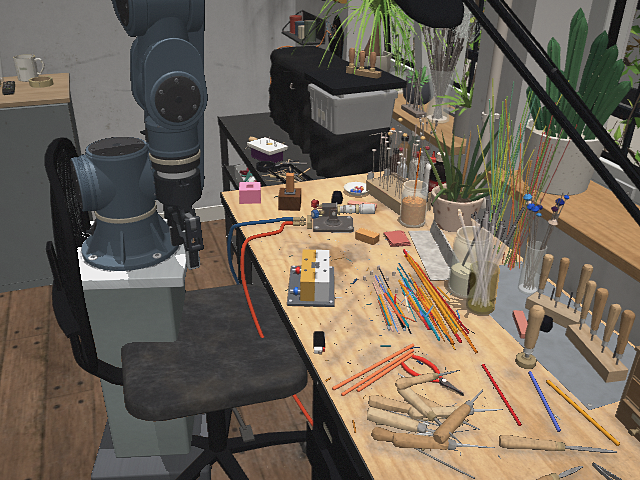

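View pics/wrist0.png

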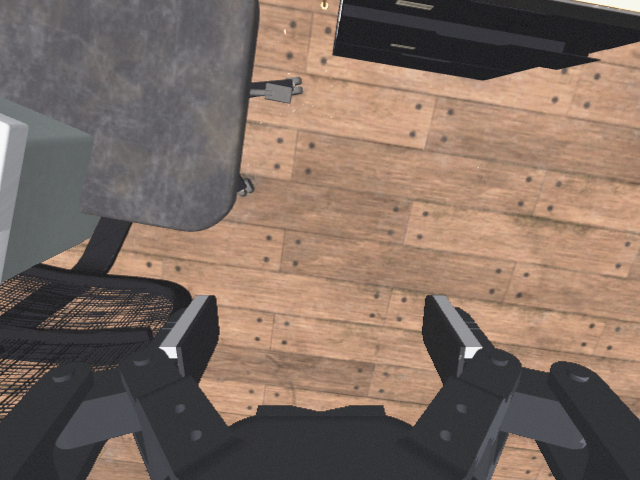

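The mould shows at scene (347,240) and side (313,278). The wooden rest with the wedge is at scene (238,320) and side (290,192), and the pink block is a decoy. Next I'll zoom in on both.

```bash
cat > h.py <<'E'
import numpy as np, cv2
from scipy.spatial.transform import Rotation as R
from station import monitor, capture, calibration
def rot(q): q=np.asarray(q); return R.from_quat([q[1],q[2],q[3],q[0]])
def ray(c,u,v):
    d=rot(c["orientation"]).apply([(u-c["cx"])/c["fx"],(v-c["cy"])/c["fy"],1.]); return np.asarray(c["xyz"]),d
def onz(c,u,v,z):
    o,d=ray(c,u,v); return o+d*(z-o[2])/d[2]
def proj(c,p):
    x=rot(c["orientation"]).inv().apply(np.asarray(p)-c["xyz"]); return c["fx"]*x[0]/x[2]+c["cx"],c["fy"]*x[1]/x[2]+c["cy"]
def tri(c1,p1,c2,p2):
    A=[];b=[]
    for c,p in((c1,p1),(c2,p2)):
        o,d=ray(c,*p); d/=np.linalg.norm(d); M=np.eye(3)-np.outer(d,d); A.append(M); b.append(M@o)
    return np.linalg.lstsq(np.vstack(A),np.hstack(b),rcond=None)[0]
E
python3 - <<'E'
import cv2,numpy as np
a=cv2.imread("pics/scene0.png");b=cv2.imread("pics/side0.png")
z=lambda i,x,y,w,h,k:cv2.resize(i[y:y+h,x:x+w],None,fx=k,fy=k,interpolation=cv2.INTER_CUBIC)
cv2.imwrite("pics/z1.png",np.vstack([np.hstack([z(a,310,205,80,60,5),z(a,200,280,80,60,5)]),np.hstack([z(b,275,240,80,60,5),z(b,260,165,80,60,5)])]))
E
```

```text
(no output)
```

View pics/z1.png

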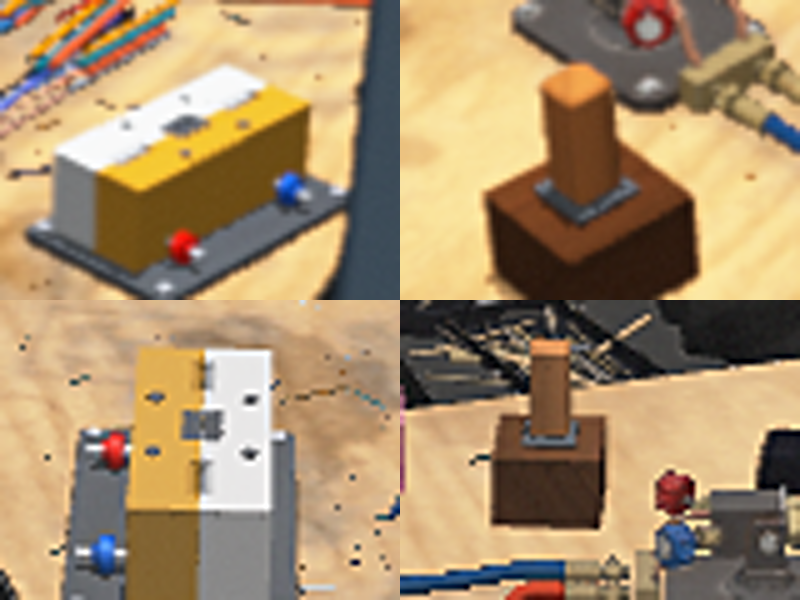

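Run:
```python
from h import *
s=calibration("side");c=calibration("scene")
for p in [(302.2,249.8),(329,250.2),(329.4,282.2),(300.4,282)]: print(onz(s,*p,.06)[:2])
for p in [(321,236),(354.5,218.5),(371.5,225.7),(337.5,243.5)]: print('sc',onz(c,*p,.06)[:2])
print(onz(c,235,295,.104),onz(s,290.2,174.4,.104),tri(c,(235,295),s,(290.2,174.4)))
# rest top corners scene: 
for p in [(217,319),(235,332.5),(259,321)]: print('rest',onz(c,*p,.044)[:2])
for p in [(278.6,190.5),(301,191.8)]: print('rest',onz(s,*p,.044)[:2])
```

```text
[ 0.44069097 -0.1504814 ]
[ 0.50513056 -0.15611189]
[ 0.49157452 -0.29793664]
[ 0.42768128 -0.29334104]
sc [ 0.49687779 -0.147557  ]
sc [ 0.48753143 -0.29117501]
sc [ 0.42443317 -0.28528612]
sc [ 0.43770301 -0.1437089 ]
[0.42701761 0.22134457 0.104     ] [0.42873122 0.21448781 0.104     ] [0.42905398 0.21960936 0.10195118]
rest [0.45755877 0.25131373]
rest [0.39587905 0.25623679]
rest [0.38425788 0.19944615]
rest [0.39489022 0.23626528]
rest [0.46081776 0.22344098]
```

```bash
cat >> h.py <<'E'
def st():
    s=monitor.get_state(); return s,np.array(s["ee_pos"]),rot(s["orientation"])
def plan(tp,yawx=None,Rt=None):
    """tp world target TCP; yawx = world yaw of tool x axis, tool y straight down. prints total turn, shift (mm) in current tool axes"""
    s,p,Rm=st()
    if Rt is None:
        if yawx is None: x=Rm.as_matrix()[:,0]; yawx=np.arctan2(x[1],x[0])
        x=np.array([np.cos(yawx),np.sin(yawx),0]); y=np.array([0,0,-1.]); Rt=R.from_matrix(np.c_[x,y,np.cross(x,y)])
    dr=np.degrees((Rm.inv()*Rt).as_rotvec()); d=Rm.inv().apply(np.asarray(tp)-p)*1e3
    dt=Rt.inv().apply(np.asarray(tp)-p)*1e3
    print("turn",dr.round(2),"shift(now)",d.round(1),"shift(in target axes)",dt.round(1))
E
python3 - <<'E'
from h import *
s,p,Rm=st(); print(Rm.as_matrix().round(3))
c=calibration("wrist"); print("cam in tool",Rm.inv().apply(c["xyz"]-p), (Rm.inv()*rot(c["orientation"])).as_matrix().round(3))
sc=calibration("scene");sd=calibration("side")
for n,cc,u,v,z in [("pink",sc,260,358,.04),("lighter side",sd,318,340,.01),("slag scene",sc,186,312,.02),("torch",sc,250,285,.02),("cork?",sc,185,290,.02),("cork? side",sd,367,236,.02),("bowl",sc,146,310,.02)]: print(n,onz(cc,u,v,z).round(3))
E
```

```text
[[ 0.401 -0.     0.916]
 [-0.916  0.001  0.401]
 [-0.001 -1.     0.   ]]
cam in tool [-0.00060237 -0.14250198  0.07704142] [[ 1.    -0.001  0.002]
 [-0.002 -0.299  0.954]
 [-0.    -0.954 -0.299]]
pink [0.307 0.273 0.04 ]
lighter side [ 0.455 -0.436  0.01 ]
slag scene [0.555 0.262 0.02 ]
torch [0.521 0.098 0.02 ]
cork? [0.626 0.211 0.02 ]
cork? side [ 0.622 -0.017  0.02 ]
bowl [0.63  0.314 0.02 ]
```

Run:
```python
from h import *
plan([.39,-.22,.18],np.radians(-5))
```

```text
turn [-3.000e-02 -6.135e+01 -6.000e-02] shift(now) [-166.7   51.   269. ] shift(in target axes) [156.1  50.8 275.3]
```

```bash
python3 -m crank '[[0,-10.2,0,-20,0,45,1],[0,-10.2,0,10,0,45,1],[0,-10.2,0,20,0,45,1],[0,-10.2,0,35,0,40,1],[0,-10.2,0,40,0,30,1]]'
python3 - <<'E'
from h import *
plan([.47,-.28,.20],np.radians(-5))
E
```

```text
clock: 0.78
ee_pos: [0.436, -0.385, 0.2301]
orientation: [0.702, -0.701, 0.088, -0.087]
contact_force: [-0.9, -0.4, 0.3]
finger_gap: 0.0852
turn [-0.07 -9.17 -0.11] shift(now) [  7.3  30.2 110.1] shift(in target axes) [ 24.7  30.1 107.5]
```

```bash
python3 -m crank '[[0,-9.2,0,8,15,50,1],[0,0,0,8,15,50,1],[0,0,0,0,0,8,1],[0,0,0,0,0,0,1]]'
python3 - <<'E'
from h import *
plan([.47,-.28,.20],np.radians(-5))
np.save("w1.npy",calibration("wrist"),allow_pickle=True)
cv2.imwrite("pics/w1.png",cv2.cvtColor(capture("wrist"),cv2.COLOR_RGB2BGR))
E
```

```text
clock: 1.27
ee_pos: [0.4729, -0.2772, 0.1972]
orientation: [0.707, -0.706, 0.027, -0.025]
contact_force: [-0.0, -0.6, 0.4]
finger_gap: 0.0853
turn [-0.12  0.74 -0.18] shift(now) [-2.7 -2.8 -3. ] shift(in target axes) [-2.7 -2.8 -3. ]
```

View pics/w1.png

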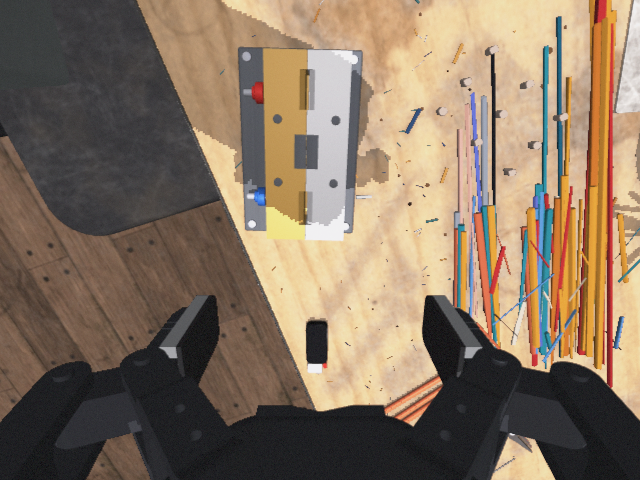

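The whole mould is in view: red nut at (258,92), blue nut at (258,197), slots at about (308,90) and (306,205). I'll zoom in.

Run:
```python
import cv2
i=cv2.imread("pics/w1.png")
cv2.imwrite("pics/z2.png",cv2.resize(i[40:250,230:375],None,fx=2.8,fy=2.8,interpolation=cv2.INTER_CUBIC))
a=cv2.resize(i[60:120,285:335],None,fx=8,fy=8,interpolation=cv2.INTER_CUBIC);b=cv2.resize(i[185:245,285:335],None,fx=8,fy=8,interpolation=cv2.INTER_CUBIC)
import numpy as np
cv2.imwrite("pics/z3.png",np.hstack([a,b]))
```

```text
(no output)
```

View pics/z2.png

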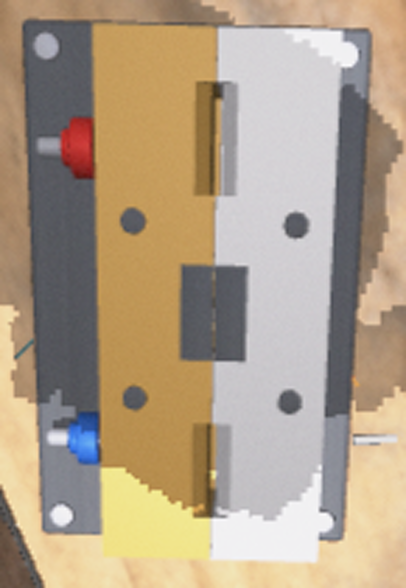

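View pics/z3.png

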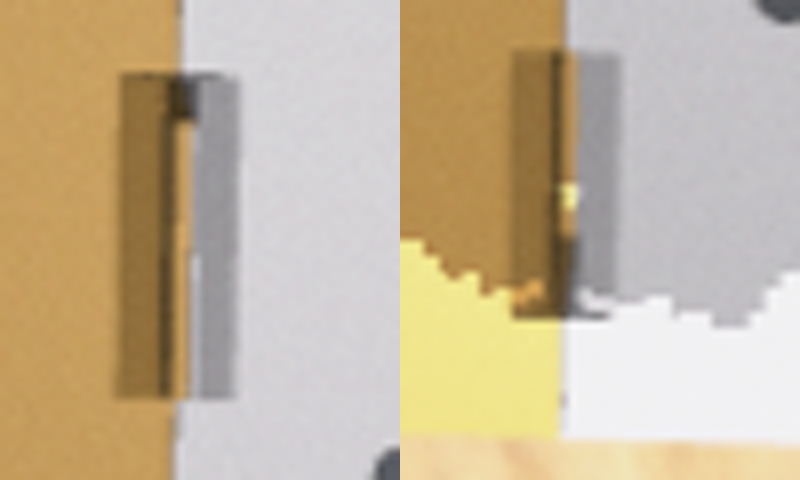

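Run:
```python
from h import *
c=np.load("w1.npy",allow_pickle=True).item()
def P(x,y,ox,oy): return onz(c,ox+(x+.5)/8-.5,oy+(y+.5)/8-.5,.06)
r=[P(x,y,285,60) for x,y in [(120,73),(115,398),(240,74),(236,398)]]
b=[P(x-400,y,285,185) for x,y in [(513,50),(512,319),(621,50),(618,317)]]
al=[r[2],r[3],b[2],b[3]]; br=[r[0],r[1],b[0],b[1]]
for q in r+b: print((q*1e3).round(1))
al=np.array(al);br=np.array(br)
rm=np.mean(r,0);bm=np.mean(b,0)
for n,e in(("al",al),("br",br)):
    k=np.polyfit(e[:,1],e[:,0],1);print(n,"yaw",-np.degrees(np.arctan(k[0])))
d=rm-bm; print("dist",np.linalg.norm(d[:2]),"yaw",np.degrees(np.arctan2(-d[0],d[1])))
k=np.polyfit(al[:,1],al[:,0],1); yaw=-np.arctan(k[0]); ex=np.array([np.cos(yaw),np.sin(yaw)]);ey=np.array([-ex[1],ex[0]])
print("widths",(r[2]-r[0])@[*ex,0],(r[3]-r[1])@[*ex,0],(b[2]-b[0])@[*ex,0],(b[3]-b[1])@[*ex,0])
ax=np.mean(al[:,:2]@ex)-.0055; ay=np.mean([rm[:2]@ey,bm[:2]@ey])
O=ax*ex+ay*ey; print("origin",O,"yaw",np.degrees(yaw))
# top block corners in wrist (z2)
Q=lambda x,y:onz(c,230+(x+.5)/2.8-.5,40+(y+.5)/2.8-.5,.06)
for p in [(93,24),(343,32),(320,562),(105,558)]:
    w=Q(*p)[:2]-O; print(w@ex*1e3,w@ey*1e3)
```

```text
[ 466.3 -162.8   60. ]
[ 463.3 -190.6   60. ]
[ 477.2 -163.7   60. ]
[ 474.6 -191.4   60. ]
[ 457.3 -252.3   60. ]
[ 454.6 -280.3   60. ]
[ 468.2 -253.1   60. ]
[ 465.6 -280.9   60. ]
al yaw -5.721409413237793
br yaw -5.638096355888131
dist 0.08995338624931559 yaw -5.687778911782213
widths 0.01091789071996521 0.011366237612672176 0.0108555233947222 0.010967546721499518
origin [ 0.46590056 -0.22187711] yaw -5.721409413237793
-31.864259797578594 71.58535380957447
32.19327275399091 71.33853679125649
32.82613957773554 -72.2233227640141
-31.64012853124657 -72.63513074565273
```

```bash
python3 -m crank '[[0,0,0,-5,-3,55,1],[0,0,0,-5,0,60,1],[0,0,0,-5,0,60,1],[0,0,0,-5,0,60,1],[0,0,0,-5,0,60,1]]';python3 -m crank '[[0,0,0,-5,0,55,1],[0,0,0,-5,0,40,1],[0,0,0,-5,0,20,1],[0,0,0,0,0,0,1]]'
python3 - <<'E'
from h import *
plan([.425,.14,.20],np.radians(-5))
np.save("w2.npy",calibration("wrist"),allow_pickle=True)
cv2.imwrite("pics/w2.png",cv2.cvtColor(capture("wrist"),cv2.COLOR_RGB2BGR))
E
```

```text
clock: 1.95
ee_pos: [0.4739, 0.0155, 0.2024]
orientation: [-0.706, 0.706, -0.032, 0.034]
contact_force: [0.4, -0.1, 0.6]
finger_gap: 0.0857
clock: 2.45
ee_pos: [0.4726, 0.1344, 0.2044]
orientation: [0.707, -0.706, 0.031, -0.036]
contact_force: [0.1, -0.4, -0.2]
finger_gap: 0.0855
turn [-0.06 -0.44  0.47] shift(now) [-48.    4.    1.1] shift(in target axes) [-47.9   4.4   1.5]
```

View pics/w2.png

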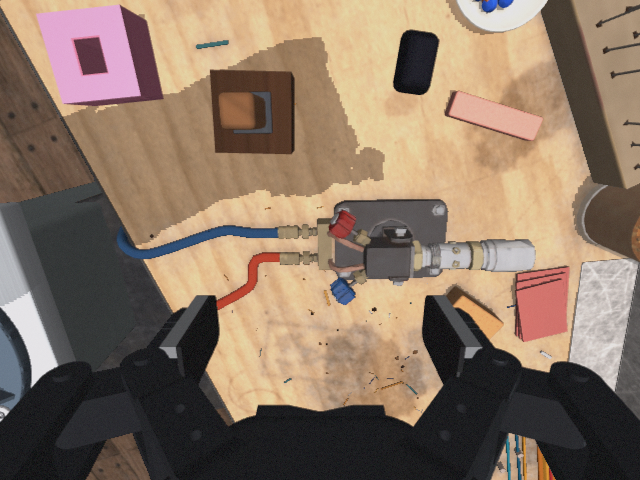

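The rest's top is at about (240,112) with the grip at (240,110). I'll zoom to get its corners.

Run:
```python
import cv2
i=cv2.imread("pics/w2.png")
cv2.imwrite("pics/z4.png",cv2.resize(i[60:165,200:305],None,fx=5.5,fy=5.5,interpolation=cv2.INTER_CUBIC))
```

```text
(no output)
```

View pics/z4.png

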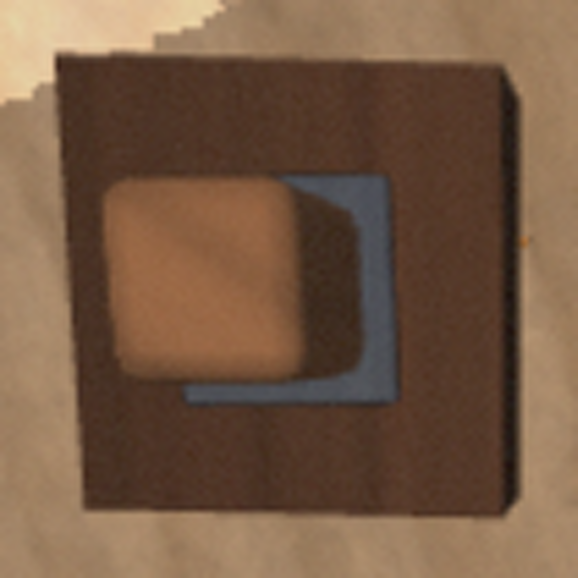

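Run:
```python
from h import *
c=np.load("w2.npy",allow_pickle=True).item()
P=lambda x,y,z:onz(c,200+(x+.5)/5.5-.5,60+(y+.5)/5.5-.5,z)[:2]*1e3
t=[P(x,y,.044) for x,y in [(57,55),(502,66),(504,516),(84,508)]]
print("rest",np.round(t,1),np.mean(t,0),[np.degrees(np.arctan2(*(b-a)[::-1])) for a,b in((t[0],t[1]),(t[1],t[2]),(t[2],t[3]),(t[3],t[0]))],[np.linalg.norm(t[i]-t[i-1]) for i in range(4)])
g=[P(x,y,.104) for x,y in [(103,178),(295,178),(304,380),(116,380)]]
print("grip",np.round(g,1),np.mean(g,0),[np.linalg.norm(g[i]-g[i-1]) for i in range(4)])
k=[P(x,y,.048) for x,y in [(388,176),(398,403),(184,403)]]
print("collar",np.round(k,1),(k[0]+k[2])/2, [np.degrees(np.arctan2(*(k[0]-k[1])[::-1])),np.degrees(np.arctan2(*(k[1]-k[2])[::-1]))])
```

```text
rest [[399.  257.7]
 [462.1 250.3]
 [454.8 187.4]
 [391.1 194.8]] [426.75124418 222.52644665] [np.float64(-6.685934112016224), np.float64(-96.60819847734345), np.float64(173.43243931793197), np.float64(82.89634493143075)] [np.float64(63.3995212612151), np.float64(63.55285282828854), np.float64(63.265461512977936), np.float64(64.10104140164424)]
grip [[417.6 235. ]
 [439.9 232.9]
 [437.6 210.4]
 [415.1 212.5]] [427.55075319 222.70668681] [np.float64(22.633785502227248), np.float64(22.371003708816044), np.float64(22.65069155207708), np.float64(22.56264319817939)]
collar [[444.3 236.9]
 [441.4 205.6]
 [409.8 208.6]] [427.05388642 222.74826743] [np.float64(84.80977990052055), np.float64(-5.46773400916867)]
```

Run:
```python
from h import *
plan([.4272,.2227,.19],np.radians(-5.7))
```

```text
turn [-0.05  0.22  0.47] shift(now) [-53.9  14.   84.2] shift(in target axes) [-54.1  14.4  84. ]
```

```bash
python3 -m crank '[[0,0,0,-25,5,40,1],[0,0.2,0.5,-29,9,44,1],[0,0,0,0,0,0,1]]'
python3 - <<'E'
from h import *
plan([.4272,.2227,.06],np.radians(-5.7))
E
```

```text
clock: 2.88
ee_pos: [0.4293, 0.2202, 0.1903]
orientation: [0.706, -0.706, 0.037, -0.039]
contact_force: [-0.3, -1.0, 0.4]
finger_gap: 0.0857
turn [-0.05 -0.47  0.09] shift(now) [ -2.5 130.3   2.2] shift(in target axes) [ -2.3 130.3   2.3]
```

```bash
python3 -m crank '[[0,-0.4,0,-2,30,2,1],[0,0,0,-0.5,40,0.5,1],[0,0,0,0,40,0,1],[0,0,0,0,20,0,1],[0,0,0,0,0,0,1]]'
python3 - <<'E'
from h import *
plan([.4272,.2227,.06],np.radians(-5.7))
E
```

```text
clock: 3.5
ee_pos: [0.4337, 0.2158, 0.059]
orientation: [0.706, -0.706, 0.036, -0.042]
contact_force: [-0.9, -0.5, 0.4]
finger_gap: 0.0851
turn [-0.08 -0.6   0.44] shift(now) [-7.2 -1.   6.2] shift(in target axes) [-7.2 -1.   6.2]
```

```bash
python3 -m crank '[[0,-0.3,0.4,-4,-1,3,1],[0,-0.3,0,-3,0,3,1],[0,0,0,0,0,0,1],[0,0,0,0,0,0,1]]'
python3 - <<'E'
from h import *
plan([.4272,.2227,.06],np.radians(-5.7))
E
```

```text
clock: 4.0
ee_pos: [0.4298, 0.2224, 0.0633]
orientation: [0.707, -0.705, 0.034, -0.037]
contact_force: [-0.8, -0.5, 0.3]
finger_gap: 0.0853
turn [-0.22 -0.08  0.27] shift(now) [-2.6  3.3  0. ] shift(in target axes) [-2.6  3.3  0. ]
```

```bash
for i in 1 2 3 ; do python3 -m crank '[[0,0,0,0,0,0,1]]' | grep ee_pos; done; python3 -m crank '[[0,0,0,-1,3,0,1]]'| grep ee_pos; python3 -m crank '[[0,0,0,0,0,0,1]]'| grep ee_pos
```

```text
ee_pos: [0.4298, 0.2225, 0.0636]
ee_pos: [0.4298, 0.2226, 0.0637]
ee_pos: [0.4298, 0.2227, 0.0637]
ee_pos: [0.429, 0.2229, 0.0606]
ee_pos: [0.4286, 0.2227, 0.0603]
```

```bash
python3 -m crank '[[0,0,0,-1.3,0.3,0,1],[0,0,0.2,0,0,0,0.5],[0,0,0,0,0,0,0.2],[0,0,0,0,0,0,0.1],[0,0,0,0,0,0,0.1]]' 110;python3 -m crank '[[0,0,0,0,0,0,0],[0,0,0,0,0,0,0],[0,0,0,0,0,0,0]]'
python3 - <<'E'
from h import *
plan([.4272,.2227,.06],np.radians(-5.7))
E
```

```text
clock: 5.25
ee_pos: [0.4274, 0.2229, 0.0601]
orientation: [0.708, -0.705, 0.035, -0.036]
contact_force: [0.8, 0.2, 2.7]
finger_gap: 0.0227
clock: 5.62
ee_pos: [0.4275, 0.2229, 0.0602]
orientation: [0.708, -0.705, 0.035, -0.036]
contact_force: [1.0, 0.2, 1.9]
finger_gap: 0.023
turn [-0.24 -0.06  0.09] shift(now) [-0.2  0.2 -0.3] shift(in target axes) [-0.2  0.2 -0.3]
```

```bash
python3 -m crank '[[0,0,0,0,-6,0,0],[0,0,0,0,-15,0,0],[0,0,0,0,-30,0,0],[0,0,0,0,-40,0,0],[0,0,0,0,-25,0,0]]'; python3 -m crank '[[0,0,0,0,0,0,0]]'
python3 - <<'E'
from h import *
s,p,Rm=st();print(Rm.as_matrix().round(4))
a=cv2.cvtColor(capture("scene"),cv2.COLOR_RGB2BGR);b=cv2.cvtColor(capture("side"),cv2.COLOR_RGB2BGR)
A=proj(calibration("scene"),p-[0,0,.03]);B=proj(calibration("side"),p-[0,0,.03]);print(A,B)
z=lambda i,u:cv2.resize(i[int(u[1])-40:int(u[1])+40,int(u[0])-40:int(u[0])+40],None,fx=5,fy=5,interpolation=cv2.INTER_CUBIC)
cv2.imwrite("pics/l1.png",np.hstack([z(a,A),z(b,B)]))
E
```

```text
clock: 6.25
ee_pos: [0.4254, 0.2215, 0.1784]
orientation: [0.707, -0.706, 0.037, -0.034]
contact_force: [-0.1, -0.6, -1.0]
finger_gap: 0.0232
clock: 6.38
ee_pos: [0.4264, 0.222, 0.1802]
orientation: [0.707, -0.705, 0.035, -0.036]
contact_force: [0.4, 0.4, -0.9]
finger_gap: 0.0229
[[ 9.950e-01  2.000e-04  1.003e-01]
 [-1.003e-01  3.000e-03  9.950e-01]
 [-1.000e-04 -1.000e+00  3.000e-03]]
(np.float64(233.01444155157554), np.float64(276.63646546006106)) (np.float64(289.17568468059983), np.float64(158.49767330031733))
```

View pics/l1.png

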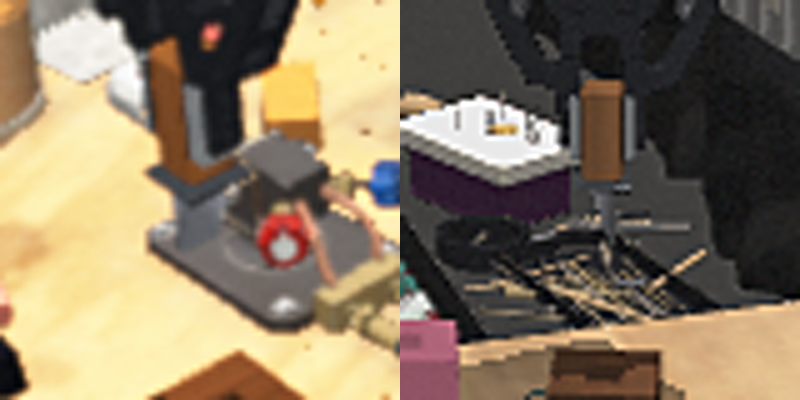

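```bash
cat >> h.py <<'E'
O=np.array([.4659,-.2219]); yaw=np.radians(-5.7); ex=np.array([np.cos(yaw),np.sin(yaw)]); ey=np.array([-ex[1],ex[0]])
TZ=.0522  # TCP above tip
def mp(mx,my,tipz): q=O+ex*mx/1e3+ey*my/1e3; return [q[0],q[1],tipz/1e3+TZ]
def where():
    s,p,Rm=st(); d=p[:2]-O; f=np.array(s["contact_force"]); 
    print("t",s["clock"],"wedge mould x %.2f y %.2f tip %.2f"%(d@ex*1e3,d@ey*1e3,(p[2]-TZ)*1e3),"F mould",(f[:2]@ex).round(2),(f[:2]@ey).round(2),f[2].round(2),"moment",np.round(s["moment"],2),"gap",round(s["finger_gap"],4))
E
python3 - <<'E'
from h import *
plan(mp(-6,45,85),yaw)
E
```

```text
turn [-0.07 -0.05 -0.17] shift(now) [  78.9   40.3 -392.1] shift(in target axes) [  78.4   40.9 -392.1]
```

```bash
python3 -m crank '[[0,0,0,6,-5,-35,0],[0,0,0,11,0,-58,0],[0,0,0,11,0,-60,0],[0,0,0,11,0,-60,0],[0,0,0,11,0,-60,0]]';  python3 -m crank '[[0,0,0,11,0,-55,0],[0,0,0,11,0,-40,0],[0,0,0,5,0,-20,0],[0,0,0,0,0,0,0]]';python3 - <<'E'
from h import *
where();plan(mp(-6,45,85),yaw)
E
```

```text
clock: 7.1
ee_pos: [0.4458, -0.0594, 0.1759]
orientation: [0.706, -0.706, 0.037, -0.028]
contact_force: [2.4, 1.3, -0.0]
finger_gap: 0.0231
clock: 7.6
ee_pos: [0.4588, -0.1835, 0.1694]
orientation: [0.707, -0.705, 0.042, -0.027]
contact_force: [0.0, 0.0, -1.2]
finger_gap: 0.0227
t 7.6 wedge mould x -10.88 y 37.48 tip 117.16 F mould 0.02 0.05 -1.25 moment [ 0.05 -0.03 -0.01] gap 0.0227
turn [-0.08  0.07 -1.17] shift(now) [ 5.5 32.1  7.5] shift(in target axes) [ 4.9 32.2  7.5]
```

```bash
python3 -m crank '[[0,0,-0.6,3,10,4,0],[0,0,-0.6,2,12,3,0],[0,0,0,0,8,0,0],[0,0,0,0,0,0,0],[0,0,0,0,0,0,0]]';python3 - <<'E'
from h import *
where();plan(mp(-6,45,85),yaw)
cv2.imwrite("pics/w3.png",cv2.cvtColor(capture("wrist"),cv2.COLOR_RGB2BGR))
E
```

```text
clock: 8.22
ee_pos: [0.4617, -0.1733, 0.1352]
orientation: [0.708, -0.705, 0.036, -0.032]
contact_force: [0.5, -0.7, 0.2]
finger_gap: 0.0227
t 8.225 wedge mould x -8.98 y 47.98 tip 83.01 F mould 0.57 -0.6 0.15 moment [-0.02 -0.05  0.01] gap 0.0227
turn [-0.23  0.17 -0.32] shift(now) [ 3. -2. -3.] shift(in target axes) [ 3. -2. -3.]
```

View pics/w3.png

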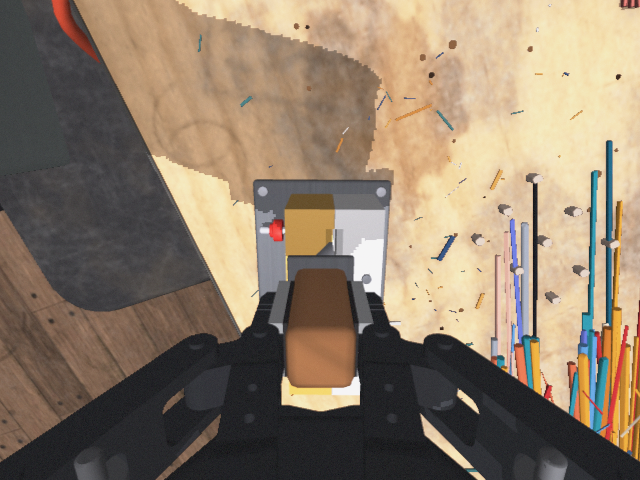

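The blade is visible over the red slot at about (335,240). I'll lower it to just above the top and look again.

```bash
python3 -m crank '[[0,0,-0.3,1.5,5,-1.5,0],[0,0,0,1.5,7,-1.5,0],[0,0,0,0,5,0,0],[0,0,0,0,0,0,0]]';python3 - <<'E'
from h import *
where();plan(mp(-6,45,63),yaw)
i=cv2.cvtColor(capture("wrist"),cv2.COLOR_RGB2BGR)
cv2.imwrite("pics/w4.png",cv2.resize(i[160:290,250:400],None,fx=4,fy=4,interpolation=cv2.INTER_CUBIC))
E
```

```text
clock: 8.78
ee_pos: [0.4649, -0.177, 0.1174]
orientation: [0.708, -0.705, 0.034, -0.035]
contact_force: [0.7, 0.3, -1.0]
finger_gap: 0.0228
t 8.775 wedge mould x -5.49 y 44.55 tip 65.20 F mould 0.64 0.37 -1.04 moment [ 0.03 -0.    0.03] gap 0.0228
turn [-0.21  0.15  0.04] shift(now) [-0.5  2.2  0.4] shift(in target axes) [-0.5  2.2  0.4]
```

View pics/w4.png

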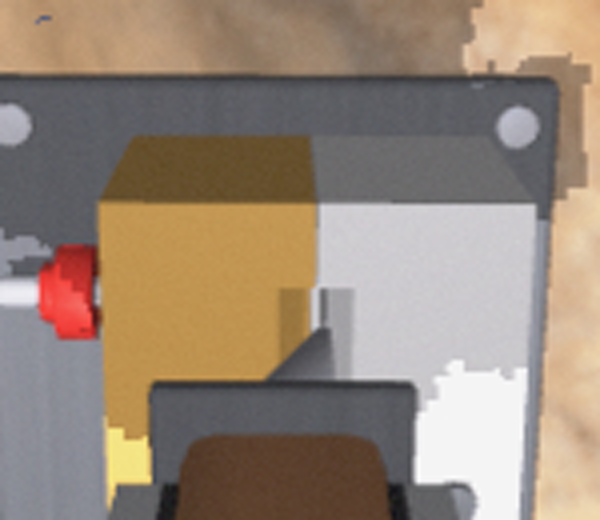

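```bash
python3 -m crank '[[-0.2,0.1,0,-0.9,2,0.4,0],[0,0,0,0,3,0,0],[0,0,0,0,2,0,0],[0,0,0,0,0,0,0]]';python3 - <<'E'
from h import *
where();plan(mp(-6.4,45,56),yaw)
E
```

```text
clock: 9.32
ee_pos: [0.4642, -0.1765, 0.1104]
orientation: [-0.706, 0.706, -0.034, 0.035]
contact_force: [0.1, -0.9, -0.8]
finger_gap: 0.0227
t 9.325 wedge mould x -6.18 y 44.96 tip 58.23 F mould 0.18 -0.86 -0.76 moment [ 0.06 -0.03  0.03] gap 0.0227
turn [0.01 0.05 0.09] shift(now) [-0.2  2.2  0. ] shift(in target axes) [-0.2  2.2  0. ]
```

```bash
python3 -m crank '[[0,0,0,-0.2,2,0,0],[0,0,0,0,2,0,0]]';python3 -c 'from h import *;where()';python3 -m crank '[[0,0,0,0,1,0,0]]' >/dev/null; python3 -c 'from h import *;where()'
```

```text
clock: 9.57
ee_pos: [0.4642, -0.1766, 0.1064]
orientation: [-0.706, 0.706, -0.034, 0.036]
contact_force: [0.6, 0.2, -1.8]
finger_gap: 0.0225
t 9.575 wedge mould x -6.21 y 44.91 tip 54.15 F mould 0.62 0.22 -1.84 moment [-0.01  0.02  0.04] gap 0.0225
t 9.7 wedge mould x -6.22 y 44.93 tip 53.04 F mould -0.7 0.17 -0.95 moment [ 0.03 -0.08 -0.02] gap 0.023
```

```bash
for i in 1 2 3 4; do python3 -m crank '[[0,0,0,0,0.8,0,0]]' >/dev/null; python3 -c 'from h import *;where()'; done
```

```text
t 9.825 wedge mould x -6.03 y 44.91 tip 52.21 F mould 1.05 0.69 -0.67 moment [-0.02 -0.17  0.02] gap 0.0228
t 9.95 wedge mould x -5.93 y 44.85 tip 51.52 F mould -0.99 1.47 2.73 moment [ 0.06  0.23 -0.03] gap 0.0227
t 10.075 wedge mould x -5.88 y 44.82 tip 51.03 F mould -1.87 0.32 6.15 moment [0.12 0.47 0.02] gap 0.0227
t 10.2 wedge mould x -5.88 y 44.78 tip 50.75 F mould -2.56 -0.93 8.77 moment [0.16 0.62 0.07] gap 0.0227
```

```bash
for i in 1 2 3 4; do python3 -m crank '[[0,0,0,0,1.3,0,0]]' >/dev/null; python3 -c 'from h import *;where()'; done
```

```text
t 10.325 wedge mould x -5.92 y 44.69 tip 50.09 F mould -3.8 0.69 10.37 moment [0.22 0.77 0.  ] gap 0.0229
t 10.45 wedge mould x -5.93 y 44.67 tip 49.51 F mould -3.39 -0.23 10.25 moment [ 0.2   0.75 -0.01] gap 0.0229
t 10.575 wedge mould x -5.93 y 44.59 tip 48.96 F mould -4.04 0.33 10.06 moment [0.21 0.75 0.01] gap 0.0229
t 10.7 wedge mould x -5.98 y 44.52 tip 48.38 F mould -3.74 0.7 10.4 moment [ 0.24  0.75 -0.06] gap 0.0228
```

```bash
for i in 1 2; do python3 -m crank '[[0,0,0,-0.05,1.3,0.05,0],[0,0,0,-0.05,1.3,0.05,0]]' >/dev/null; python3 -c 'from h import *;where()'; done; python3 -c 'from h import *;plan(mp(-6.4,45,46),yaw)'
```

```text
t 10.95 wedge mould x -6.05 y 44.47 tip 47.31 F mould -3.0 0.06 10.38 moment [0.17 0.72 0.05] gap 0.023
t 11.2 wedge mould x -6.11 y 44.43 tip 46.22 F mould -3.6 0.44 10.82 moment [0.22 0.75 0.03] gap 0.0226
turn [0.19 0.04 0.44] shift(now) [-0.3  0.2  0.6] shift(in target axes) [-0.3  0.2  0.6]
```

```bash
python3 -m crank '[[0,0,0,0,-7,0,0],[0,0,0.4,0,-9,0,0],[0,0,0,-0.4,-6,0,0],[0,0,0,0,0,0,0]]';python3 - <<'E'
from h import *
where();plan(mp(-6.2,-45,66),yaw)
i=cv2.cvtColor(capture("wrist"),cv2.COLOR_RGB2BGR)
cv2.imwrite("pics/w5.png",cv2.resize(i[160:290,250:400],None,fx=4,fy=4,interpolation=cv2.INTER_CUBIC))
E
```

```text
clock: 11.7
ee_pos: [0.4638, -0.177, 0.122]
orientation: [-0.705, 0.707, -0.035, 0.035]
contact_force: [0.7, 0.6, -1.8]
finger_gap: 0.0229
t 11.7 wedge mould x -6.60 y 44.48 tip 69.80 F mould 0.68 0.69 -1.78 moment [-0.03  0.05  0.01] gap 0.0229
turn [0.2  0.03 0.02] shift(now) [  0.3   4.1 -89.5] shift(in target axes) [  0.4   3.8 -89.5]
```

View pics/w5.png

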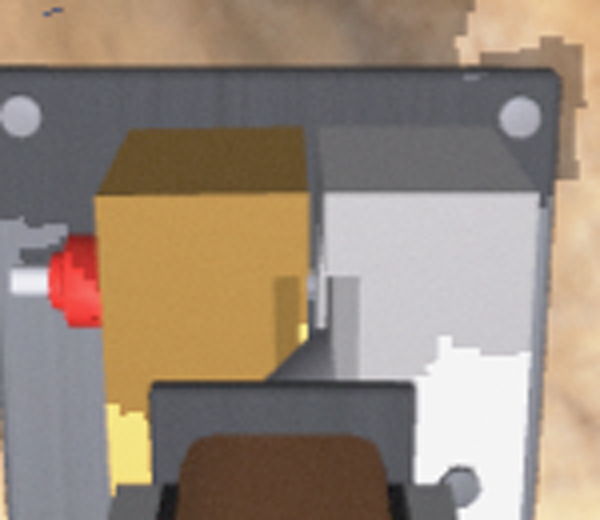

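Red end shows a gap of about 2.5 mm at (317,190), which matches the estimate. On to the blue slot.

```bash
python3 -m crank '[[0.2,0,0,0,0,-30,0],[0,0,0,0,0,-38,0],[0,0,0,0,0,-18,0],[0,0,0,0,0,0,0]]';python3 - <<'E'
from h import *
where();plan(mp(-6.3,-45,64),yaw)
E
```

```text
clock: 12.25
ee_pos: [0.4547, -0.2639, 0.1208]
orientation: [0.707, -0.706, 0.035, -0.034]
contact_force: [0.0, 0.1, -0.9]
finger_gap: 0.0229
t 12.25 wedge mould x -6.97 y -42.90 tip 68.64 F mould 0.03 0.07 -0.88 moment [0.03 0.03 0.01] gap 0.0229
turn [-0.08  0.1  -0.07] shift(now) [ 0.7  4.6 -2.1] shift(in target axes) [ 0.7  4.6 -2.1]
```

```bash
python3 -m crank '[[0,0.1,0,0.6,3,-2,0],[0,0,0,0,4,0,0],[0,0,0,0,0,0,0]]';python3 -c 'from h import *;where()
i=cv2.cvtColor(capture("wrist"),cv2.COLOR_RGB2BGR)
cv2.imwrite("pics/w6.png",cv2.resize(i[160:290,250:400],None,fx=4,fy=4,interpolation=cv2.INTER_CUBIC))'
```

```text
clock: 12.62
ee_pos: [0.4549, -0.264, 0.1129]
orientation: [0.707, -0.705, 0.035, -0.034]
contact_force: [0.6, -0.2, -0.5]
finger_gap: 0.0227
t 12.625 wedge mould x -6.73 y -42.96 tip 60.73 F mould 0.61 -0.11 -0.53 moment [0.04 0.01 0.05] gap 0.0227
```

View pics/w6.png

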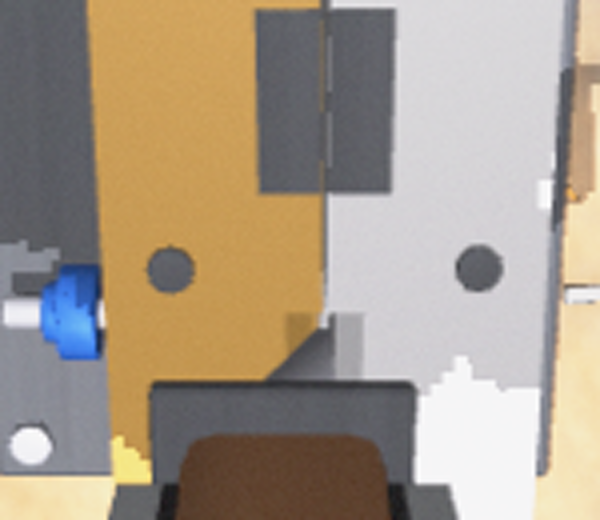

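```bash
python3 -m crank '[[0,0,0,-0.3,0,-2,0],[0,0,0,0,2,0,0],[0,0,0,0,2,0,0]]' >/dev/null;python3 -c 'from h import *;where()';for i in 1 2 3; do python3 -m crank '[[0,0,0,0,1.2,0,0]]' >/dev/null; python3 -c 'from h import *;where()'; done
```

```text
t 13.05 wedge mould x -6.64 y -44.75 tip 57.07 F mould -0.83 0.28 -0.81 moment [ 0.    0.04 -0.01] gap 0.0228
t 13.175 wedge mould x -6.66 y -44.72 tip 55.74 F mould -0.02 -0.74 -0.85 moment [ 0.01 -0.01  0.08] gap 0.0232
t 13.3 wedge mould x -6.70 y -44.74 tip 54.41 F mould 0.47 -0.44 -1.19 moment [ 0.05 -0.07  0.05] gap 0.0232
t 13.425 wedge mould x -6.42 y -44.82 tip 53.23 F mould 1.36 0.89 0.17 moment [ 0.01 -0.34 -0.02] gap 0.0226
```

```bash
for i in 1 2 3; do python3 -m crank '[[0,0,0,0.05,1.3,0,0],[0,0,0,0.05,1.3,0,0]]' >/dev/null; python3 -c 'from h import *;where()'; done
```

```text
t 13.675 wedge mould x -5.93 y -44.97 tip 50.95 F mould -2.0 0.23 7.22 moment [0.15 0.42 0.01] gap 0.023
t 13.925 wedge mould x -5.96 y -45.15 tip 49.58 F mould -2.28 -0.23 9.16 moment [0.26 0.61 0.03] gap 0.0229
t 14.175 wedge mould x -5.98 y -45.36 tip 48.50 F mould -1.66 1.5 9.6 moment [0.22 0.61 0.02] gap 0.0229
```

```bash
for i in 1 2; do python3 -m crank '[[0,0,0,0,1.5,0.1,0],[0,0,0,0,1.5,0.1,0],[0,0,0,0,1.5,0.1,0],[0,0,0,0,1.5,0.1,0]]' >/dev/null; python3 -c 'from h import *;where()'; done
```

```text
t 14.675 wedge mould x -6.07 y -45.66 tip 45.71 F mould -2.07 -0.05 10.6 moment [ 0.26  0.57 -0.05] gap 0.0226
t 15.175 wedge mould x -6.21 y -46.05 tip 42.95 F mould -2.22 0.99 9.61 moment [0.2  0.64 0.01] gap 0.0232
```

```bash
python3 -c 'from h import *;plan(mp(-6.1,-45,41),yaw)'; python3 -m crank '[[0.1,0,0.1,0.1,1.5,0.3,0],[0,0,0.1,0,1.5,0.3,0],[0,0,0,0,1.5,0.3,0],[0,0,0,0,1.4,0.2,0]]' >/dev/null; python3 -c 'from h import *;where();plan(mp(-6.1,-45,41),yaw)'
```

```text
turn [0.32 0.04 0.33] shift(now) [0.1 1.9 1.1] shift(in target axes) [0.1 2.  1. ]
t 15.675 wedge mould x -6.12 y -46.19 tip 40.38 F mould -2.12 -0.74 9.45 moment [ 0.12  0.66 -0.01] gap 0.0227
turn [ 0.43 -0.02  0.25] shift(now) [ 0.  -0.6  1.2] shift(in target axes) [ 0.  -0.6  1.2]
```

```bash
python3 -m crank '[[0,0,0,0,1.5,0.2,0]]' >/dev/null; python3 -c 'from h import *;where()';python3 -m crank '[[0.2,0,0,0,-8,0,0],[0.2,0,0.2,0,-12,0,0],[0,0,0,-0.4,-9,0,0],[0,0,0,0,0,0,0]]';python3 - <<'E'
from h import *
where();plan(mp(-6.2,45,66),yaw)
i=cv2.cvtColor(capture("wrist"),cv2.COLOR_RGB2BGR)
cv2.imwrite("pics/w7.png",cv2.resize(i[160:290,250:400],None,fx=4,fy=4,interpolation=cv2.INTER_CUBIC))
E
```

```text
t 15.8 wedge mould x -6.11 y -46.29 tip 39.71 F mould -2.76 0.04 10.38 moment [ 0.13  0.73 -0.02] gap 0.0229
clock: 16.3
ee_pos: [0.4545, -0.2671, 0.123]
orientation: [-0.706, 0.707, -0.035, 0.036]
contact_force: [-0.1, 0.1, -0.8]
finger_gap: 0.0227
t 16.3 wedge mould x -6.86 y -46.12 tip 70.83 F mould -0.11 0.05 -0.84 moment [0.04 0.04 0.01] gap 0.0227
turn [ 0.05 -0.04  0.05] shift(now) [ 0.6  4.8 91.1] shift(in target axes) [ 0.7  4.8 91.1]
```

View pics/w7.png

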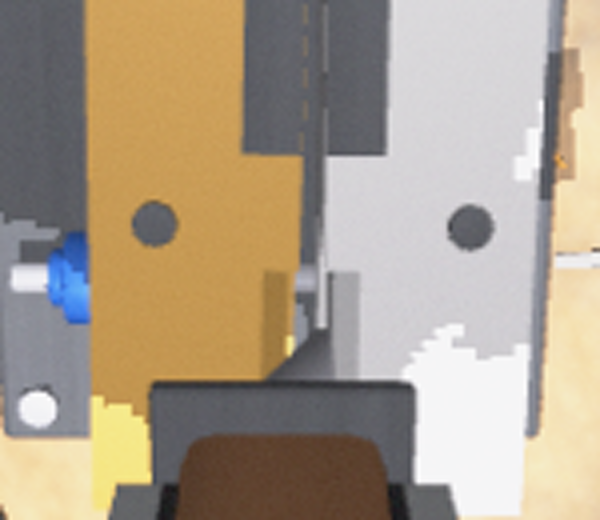

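Blue end gap is about 4.2–4.6 mm at (313,250), as expected. Now the red slot, down to its nut.

```bash
python3 -m crank '[[0,0,0,0.2,0,30,0],[0,0,0,0.3,1,38,0],[0,0,0,0.3,2,20,0],[0,0,0,0,0,0,0]]' >/dev/null;python3 - <<'E'
from h import *
where();plan(mp(-6.3,45,58),yaw)
E
```

```text
t 16.85 wedge mould x -6.85 y 44.01 tip 66.03 F mould 0.55 -0.52 -0.66 moment [-0.    0.06 -0.02] gap 0.0227
turn [ 0.02 -0.11 -0.07] shift(now) [0.6 8.  1. ] shift(in target axes) [0.5 8.  1. ]
```

```bash
python3 -m crank '[[0,0,0,0.4,3,1,0],[0,0,0,0,5,0,0],[0,0,0,0,5,0,0],[0,0,0,0,3,0,0]]' >/dev/null;python3 -c 'from h import *;where()'; python3 -m crank '[[0,0,0,0,1.5,0,0],[0,0,0,0,1.5,0,0],[0,0,0,0,1.2,0,0]]' >/dev/null;python3 -c 'from h import *;where()'
```

```text
t 17.35 wedge mould x -6.32 y 43.15 tip 48.67 F mould 1.41 -0.76 -0.65 moment [ 0.01 -0.3   0.  ] gap 0.0227
t 17.725 wedge mould x -5.79 y 42.54 tip 45.26 F mould -1.75 -0.37 8.18 moment [ 0.21  0.67 -0.07] gap 0.0231
```

```bash
for i in 1 2 3; do python3 -m crank '[[0,0,0,0,1.5,0.7,0],[0,0,0,0,1.5,0.7,0],[0,0,0,0,1.5,0.7,0]]' >/dev/null; python3 -c 'from h import *;where()'; done; python3 -c 'from h import *;plan(mp(-6.1,45,41),yaw)'
```

```text
t 18.1 wedge mould x -5.85 y 43.37 tip 43.09 F mould -2.69 -1.3 9.89 moment [-0.26  0.73  0.03] gap 0.0228
t 18.475 wedge mould x -5.91 y 44.17 tip 41.03 F mould -3.02 -1.4 8.66 moment [-0.23  0.76  0.02] gap 0.0226
t 18.85 wedge mould x -6.00 y 44.92 tip 39.00 F mould -2.02 -0.55 9.64 moment [-0.31  0.79  0.08] gap 0.0229
turn [ 0.7  -0.34  0.28] shift(now) [-0.1 -2.   0.1] shift(in target axes) [-0.1 -2.   0.1]
```

```bash
for i in 1 2 3 4; do python3 -m crank '[[0,0,0,0,1.3,0.05,0]]' >/dev/null; python3 -c 'from h import *;where()'; done
```

```text
t 18.975 wedge mould x -6.02 y 44.84 tip 38.51 F mould -1.76 0.35 8.93 moment [0.36 0.65 0.1 ] gap 0.0227
t 19.1 wedge mould x -6.01 y 44.78 tip 38.02 F mould -2.71 0.24 9.19 moment [0.17 0.7  0.11] gap 0.0229
t 19.225 wedge mould x -6.04 y 44.73 tip 37.50 F mould -2.28 0.15 9.69 moment [0.19 0.7  0.08] gap 0.0231
t 19.35 wedge mould x -6.09 y 44.69 tip 36.99 F mould -1.99 0.96 8.98 moment [0.21 0.77 0.09] gap 0.0231
```

```bash
for i in 1 2; do python3 -m crank '[[0.1,0,0,0,1.3,0,0]]' >/dev/null; python3 -c 'from h import *;where()'; done
```

```text
t 19.475 wedge mould x -6.09 y 44.58 tip 36.49 F mould -3.23 0.63 9.45 moment [0.17 0.76 0.07] gap 0.0227
t 19.6 wedge mould x -6.11 y 44.49 tip 36.00 F mould -2.31 0.46 9.21 moment [0.19 0.73 0.05] gap 0.0231
```

```bash
for i in 1 2 3; do python3 -m crank '[[0,0,0,0,1.3,0.1,0]]' >/dev/null; python3 -c 'from h import *;where()'; done
```

```text
t 19.725 wedge mould x -6.16 y 44.48 tip 35.48 F mould -3.27 -0.04 9.84 moment [0.13 0.77 0.07] gap 0.0227
t 19.85 wedge mould x -6.16 y 44.46 tip 35.00 F mould -3.67 0.35 9.26 moment [0.13 0.79 0.06] gap 0.0226
t 19.975 wedge mould x -6.19 y 44.43 tip 34.48 F mould -2.4 -0.16 9.7 moment [0.16 0.77 0.05] gap 0.0227
```

```bash
for i in 1 2; do python3 -m crank '[[0,0,0,0,1.3,0.1,0]]' >/dev/null; python3 -c 'from h import *;where()'; done
```

```text
t 20.1 wedge mould x -6.17 y 44.42 tip 34.02 F mould -2.75 -0.12 10.86 moment [0.24 0.88 0.08] gap 0.0228
t 20.225 wedge mould x -6.21 y 44.39 tip 33.63 F mould -3.22 1.27 12.62 moment [0.29 1.01 0.07] gap 0.0228
```

```bash
python3 -m crank '[[0,0,0,0,1.3,0,0]]' >/dev/null; python3 -c 'from h import *;where()'
```

```text
t 20.35 wedge mould x -6.19 y 44.35 tip 33.43 F mould -4.04 1.86 16.02 moment [0.42 1.2  0.04] gap 0.0231
```

```bash
python3 -m crank '[[0,0,0,0,1.2,0,0]]' >/dev/null; python3 -c 'from h import *;where()'
```

```text
t 20.475 wedge mould x -6.22 y 44.36 tip 33.38 F mould -3.75 0.67 15.28 moment [0.43 1.26 0.04] gap 0.0227
```

The wedge has stopped at tip 33.4 mm and the force stepped from 9.5 N to 15.5 N, so the red end is on its nut. Back to blue.

```bash
python3 -m crank '[[0,0,0,0,-8,0,0],[0,0,0,0,-14,0,0],[0,0,0,-0.3,-12,0,0],[0,0,0,0,0,0,0]]' >/dev/null; python3 -c 'from h import *;where();plan(mp(-6.2,-45,66),yaw)'
```

```text
t 20.975 wedge mould x -6.99 y 44.82 tip 70.11 F mould 0.54 -0.29 -0.92 moment [ 0.02 -0.03  0.  ] gap 0.0228
turn [ 0.83 -0.24  0.74] shift(now) [  1.1   5.4 -89.8] shift(in target axes) [  0.8   4.1 -89.8]
```

```bash
python3 -m crank '[[0.4,-0.2,0.4,0.3,0,-30,0],[0.4,0,0.3,0.3,0,-38,0],[0,0,0,0,0,-20,0],[0,0,0,0,0,0,0]]' >/dev/null; python3 -c 'from h import *;where();plan(mp(-6.4,-45,50),yaw)'
```

```text
t 21.475 wedge mould x -6.55 y -44.87 tip 70.45 F mould -0.95 0.09 -0.97 moment [-0.02  0.03  0.05] gap 0.0227
turn [-0.03  0.04  0.02] shift(now) [ 0.1 20.4 -0.1] shift(in target axes) [ 0.2 20.4 -0.1]
```

```bash
python3 -m crank '[[0,0,0,0,6,0,0],[0,0,0,0,8,0,0],[0,0,0,0,7,0,0],[0,0,0,0,4,0,0]]' >/dev/null; python3 -c 'from h import *;where()'; for i in 1 2; do python3 -m crank '[[0,0,0,0,1.4,0,0],[0,0,0,0,1.3,0,0]]' >/dev/null; python3 -c 'from h import *;where()'; done
```

```text
t 21.975 wedge mould x -6.95 y -42.21 tip 43.34 F mould 2.84 -1.1 -0.54 moment [-0.05 -0.51 -0.  ] gap 0.0228
t 22.225 wedge mould x -6.06 y -42.02 tip 40.68 F mould -0.39 -0.06 1.06 moment [ 0.01 -0.09  0.02] gap 0.023
t 22.475 wedge mould x -6.04 y -42.22 tip 38.98 F mould -1.36 1.12 9.67 moment [ 0.25  0.54 -0.02] gap 0.0228
```

```bash
for i in 1 2 3 4; do python3 -m crank '[[0,0,0,0,1.3,-0.5,0]]' >/dev/null; python3 -c 'from h import *;where()'; done
```

```text
t 22.6 wedge mould x -6.05 y -42.58 tip 38.43 F mould -2.31 2.38 9.5 moment [0.64 0.4  0.02] gap 0.0227
t 22.725 wedge mould x -6.06 y -42.92 tip 37.90 F mould -1.71 2.18 8.9 moment [0.57 0.39 0.01] gap 0.023
t 22.85 wedge mould x -6.08 y -43.27 tip 37.39 F mould -1.33 2.65 7.83 moment [0.61 0.39 0.02] gap 0.0229
t 22.975 wedge mould x -6.13 y -43.58 tip 36.87 F mould -2.05 2.61 9.01 moment [0.59 0.37 0.01] gap 0.0225
```

```bash
for i in 1 2 3; do python3 -m crank '[[0,0,0,0,1.3,-0.3,0]]' >/dev/null; python3 -c 'from h import *;where()'; done
```

```text
t 23.1 wedge mould x -6.15 y -43.83 tip 36.35 F mould -0.62 2.69 9.39 moment [ 0.47  0.46 -0.03] gap 0.0229
t 23.225 wedge mould x -6.17 y -44.09 tip 35.87 F mould -0.54 1.46 8.44 moment [ 0.58  0.46 -0.03] gap 0.0225
t 23.35 wedge mould x -6.17 y -44.33 tip 35.38 F mould -1.1 1.64 9.41 moment [ 0.42  0.45 -0.1 ] gap 0.0228
```

```bash
for i in 1 2; do python3 -m crank '[[0,0,0,0,1.3,-0.1,0]]' >/dev/null; python3 -c 'from h import *;where()'; done
```

```text
t 23.475 wedge mould x -6.20 y -44.49 tip 34.90 F mould -2.59 1.12 9.44 moment [ 0.35  0.55 -0.04] gap 0.0227
t 23.6 wedge mould x -6.24 y -44.63 tip 34.42 F mould -1.27 1.29 8.4 moment [ 0.39  0.55 -0.03] gap 0.023
```

```bash
for i in 1 2; do python3 -m crank '[[0,0,0,0,1.3,-0.1,0]]' >/dev/null; python3 -c 'from h import *;where()'; done
```

```text
t 23.725 wedge mould x -6.23 y -44.77 tip 33.96 F mould -1.16 1.67 9.36 moment [ 0.38  0.55 -0.03] gap 0.023
t 23.85 wedge mould x -6.28 y -44.97 tip 33.47 F mould -1.3 0.86 9.29 moment [0.42 0.66 0.01] gap 0.023
```

```bash
for i in 1 2; do python3 -m crank '[[0,0,0,0,1.3,0,0]]' >/dev/null; python3 -c 'from h import *;where()'; done
```

```text
t 23.975 wedge mould x -6.28 y -45.07 tip 33.01 F mould -1.95 1.06 8.9 moment [0.32 0.55 0.  ] gap 0.0229
t 24.1 wedge mould x -6.30 y -45.20 tip 32.57 F mould -1.64 0.1 10.39 moment [ 0.35  0.65 -0.09] gap 0.0229
```

```bash
python3 -m crank '[[0,0,0,0,1.3,0,0]]' >/dev/null; python3 -c 'from h import *;where()'
```

```text
t 24.225 wedge mould x -6.29 y -45.33 tip 32.24 F mould -2.2 2.12 12.19 moment [ 0.5   0.75 -0.01] gap 0.0228
```

```bash
python3 -m crank '[[0,0,0,0,1.3,0,0]]' >/dev/null; python3 -c 'from h import *;where()'
```

```text
t 24.35 wedge mould x -6.29 y -45.41 tip 32.07 F mould -3.11 1.94 12.9 moment [ 0.61  0.96 -0.02] gap 0.0233
```

```bash
python3 -m crank '[[0,0,0,0,1.2,0,0]]' >/dev/null; python3 -c 'from h import *;where()'
```

```text
t 24.475 wedge mould x -6.33 y -45.42 tip 32.05 F mould -2.16 1.94 14.0 moment [ 0.64  0.99 -0.04] gap 0.0226
```

```bash
python3 -m crank '[[0,0,0,0,1.4,0,0]]' >/dev/null; python3 -c 'from h import *;where()'; python3 -m crank '[[0,0,0,0,-8,0,0],[0,0,0,0,-14,0,0],[0,0,0,-0.3,-14,0,0],[0,0,0,0,-10,0,0],[0,0,0,0,0,0,0]]' >/dev/null;python3 - <<'E'
from h import *
where();plan([.427,.2226,.18],np.radians(-6.2))
i=cv2.cvtColor(capture("wrist"),cv2.COLOR_RGB2BGR);cv2.imwrite("pics/w8.png",i)
E
```

```text
t 24.6 wedge mould x -6.37 y -45.44 tip 31.91 F mould -2.26 2.65 15.68 moment [ 0.67  1.1  -0.03] gap 0.0227
t 25.225 wedge mould x -7.56 y -45.57 tip 81.57 F mould -0.06 -1.05 -1.26 moment [0.05 0.   0.01] gap 0.023
turn [0.16 0.55 0.7 ] shift(now) [-74.3 -48.5 483.9] shift(in target axes) [-79.5 -46.2 483.3]
```

View pics/w8.png

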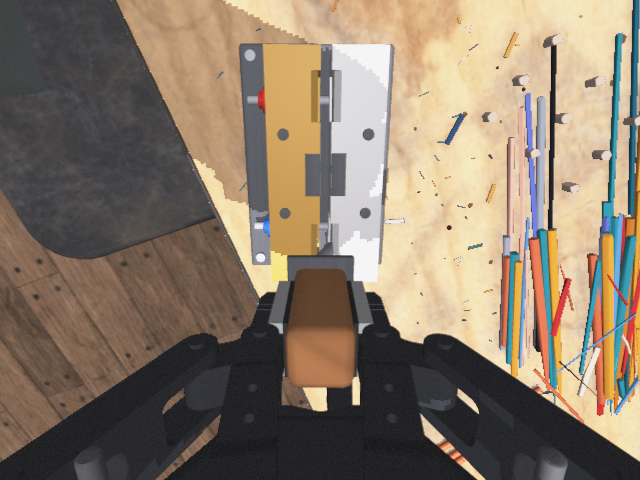

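Both ends stand open with an even gap at column 326. Now the wedge goes back to its rest.

```bash
python3 -m crank '[[0.1,0.2,0.3,-4,-25,30,0],[0,0.3,0.4,-9,-20,57,0],[0,0,0,-10,0,60,0],[0,0,0,-10,0,60,0],[0,0,0,-10,0,60,0]]' >/dev/null;python3 -m crank '[[0,0,0,-10,0,60,0],[0,0,0,-10,0,55,0],[0,0,0,-8,0,45,0],[0,0,0,-4,0,25,0],[0,0,0,0,0,0,0]]'; python3 -c 'from h import *;plan([.427,.2226,.18],np.radians(-6.2))'
```

```text
clock: 26.52
ee_pos: [0.4253, 0.2046, 0.1752]
orientation: [-0.706, 0.706, -0.04, 0.037]
contact_force: [-0.2, 0.0, -0.5]
finger_gap: 0.0228
turn [ 0.03 -0.08 -0.23] shift(now) [-0.3 -4.8 18. ] shift(in target axes) [-0.2 -4.8 18. ]
```

```bash
python3 -m crank '[[0,0,-0.2,0,10,9,0],[0,0,0,0,18,8,0],[0,0,0,0,18,1,0],[0,0,0,0,20,0,0],[0,0,0,0,0,0,0]]'; python3 -c 'from h import *;plan([.4273,.2228,.11],np.radians(-6.2))'
```

```text
clock: 27.15
ee_pos: [0.4269, 0.2197, 0.1043]
orientation: [-0.705, 0.707, -0.041, 0.04]
contact_force: [-0.0, -0.9, -0.9]
finger_gap: 0.0232
turn [ 0.16 -0.37 -0.12] shift(now) [ 0.  -5.7  3.2] shift(in target axes) [ 0.1 -5.7  3.2]
```

```bash
python3 -m crank '[[0.2,-0.3,0,0,0,3,0],[0,0,0,0,0,0.5,0],[0,0,0,0,0,0,0]]'
python3 - <<'E'
from h import *
plan([.4273,.2228,.06],np.radians(-6.2))
i=cv2.cvtColor(capture("wrist"),cv2.COLOR_RGB2BGR);cv2.imwrite("pics/w9.png",cv2.resize(i[160:310,230:410],None,fx=4,fy=4,interpolation=cv2.INTER_CUBIC))
E
```

```text
clock: 27.52
ee_pos: [0.4283, 0.223, 0.1056]
orientation: [0.707, -0.705, 0.039, -0.039]
contact_force: [0.3, 0.7, -1.0]
finger_gap: 0.0228
turn [-0.11 -0.14 -0.02] shift(now) [-1.  45.6 -0.4] shift(in target axes) [-1.  45.6 -0.3]
```

View pics/w9.png

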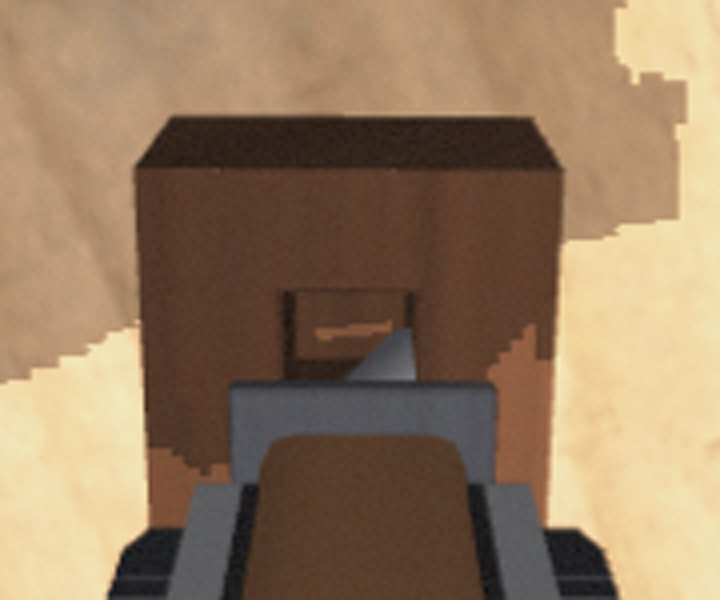

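Slot columns run 283–416 and the blade's back is at about 412, so the wedge sits about 2 mm too far in +x. I'll correct by -2 mm and lower it.

```bash
python3 -m crank '[[0,0,0,-2,2,-0.2,0],[0,0,0,0,5,0,0],[0,0,0,0,3,0,0],[0,0,0,0,0,0,0]]'
python3 - <<'E'
from h import *
plan([.4265,.2226,.06],np.radians(-6.2))
i=cv2.cvtColor(capture("wrist"),cv2.COLOR_RGB2BGR);cv2.imwrite("pics/w10.png",cv2.resize(i[160:310,230:410],None,fx=4,fy=4,interpolation=cv2.INTER_CUBIC))
E
```

```text
clock: 28.08
ee_pos: [0.4262, 0.2231, 0.0952]
orientation: [0.707, -0.705, 0.039, -0.039]
contact_force: [-0.6, 0.6, -1.6]
finger_gap: 0.0229
turn [-0.13 -0.13  0.01] shift(now) [ 0.4 35.2 -0.6] shift(in target axes) [ 0.4 35.2 -0.5]
```

View pics/w10.png

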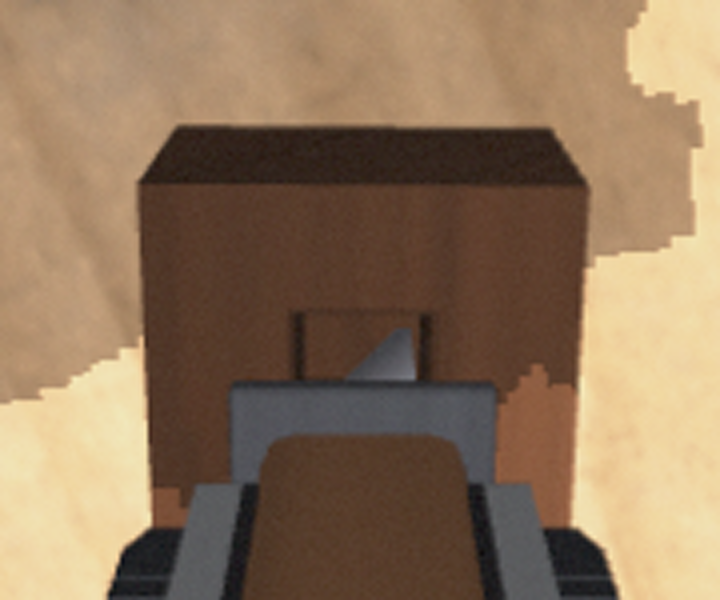

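```bash
python3 -m crank '[[0,0,0,0,5,0,0],[0,0,0,0,6,0,0],[0,0,0,0,6,0,0]]'; python3 -c 'from h import *;where();plan([.4262,.2229,.06],np.radians(-6.2))'
```

```text
clock: 28.5
ee_pos: [0.4266, 0.2234, 0.0776]
orientation: [0.707, -0.705, 0.039, -0.039]
contact_force: [0.5, -0.1, -0.9]
finger_gap: 0.0228
t 28.5 wedge mould x -83.35 y 439.19 tip 25.36 F mould 0.54 -0.05 -0.85 moment [-0.02 -0.   -0.01] gap 0.0228
turn [-0.16 -0.13  0.05] shift(now) [-0.3 17.6 -0.6] shift(in target axes) [-0.3 17.6 -0.5]
```

```bash
python3 -m crank '[[0,0,0,-0.3,6,-0.5,0],[0,0,0,0,5,0,0],[0,0,0,0,4,0,0]]'; python3 -m crank '[[0,0,0,0,1.5,0,0]]'; python3 -c 'from h import *;where();plan([.4262,.2229,.06],np.radians(-6.2))'
```

```text
clock: 28.88
ee_pos: [0.4259, 0.2228, 0.061]
orientation: [0.707, -0.705, 0.039, -0.039]
contact_force: [-0.2, 0.6, -0.8]
finger_gap: 0.0227
clock: 29.0
ee_pos: [0.4259, 0.2227, 0.0601]
orientation: [0.707, -0.705, 0.039, -0.039]
contact_force: [-7.4, -3.4, 27.4]
finger_gap: 0.0226
t 29.0 wedge mould x -83.99 y 438.47 tip 7.88 F mould -7.05 -4.1 27.38 moment [-0.73  1.57 -0.01] gap 0.0226
turn [-0.14 -0.13  0.02] shift(now) [0.3 0.1 0.2] shift(in target axes) [0.3 0.1 0.2]
```

Seated with the collar on the block. I'll take the pressure off, open the fingers and lift away.

```bash
python3 -m crank '[[0,0,0,0,0,0,0],[0,0,0,0,0,0,0.4],[0,0,0,0,0,0,1],[0,0,0,0,0,0,1],[0,0,0,0,0,0,1]]' 20; python3 -m crank '[[0,0,0,0,0,0,1],[0,0,0,0,-10,0,1],[0,0,0,0,-30,0,1],[0,0,0,0,-40,0,1],[0,0,0,0,-40,0,1]]'; python3 -m crank '[[0,0,0,0,-20,-40,1],[0,0,0,0,0,-40,1],[0,0,0,0,0,0,1],[0,0,0,0,0,0,1]]'
python3 - <<'E'
from h import *
np.save("w11.npy",calibration("wrist"),allow_pickle=True)
cv2.imwrite("pics/w11.png",cv2.cvtColor(capture("wrist"),cv2.COLOR_RGB2BGR))
b=cv2.cvtColor(capture("side"),cv2.COLOR_RGB2BGR);cv2.imwrite("pics/s11.png",cv2.resize(b[160:360,240:400],None,fx=3,fy=3,interpolation=cv2.INTER_CUBIC))
E
```

```text
clock: 29.62
ee_pos: [0.4263, 0.223, 0.0604]
orientation: [0.707, -0.705, 0.039, -0.04]
contact_force: [-0.0, 0.1, 0.2]
finger_gap: 0.0844
clock: 30.25
ee_pos: [0.4244, 0.2217, 0.1829]
orientation: [0.706, -0.706, 0.04, -0.038]
contact_force: [0.2, 0.7, 0.2]
finger_gap: 0.0854
clock: 30.75
ee_pos: [0.4176, 0.1416, 0.2096]
orientation: [0.708, -0.705, 0.037, -0.041]
contact_force: [0.3, -0.9, 1.1]
finger_gap: 0.0854
```

View pics/w11.png

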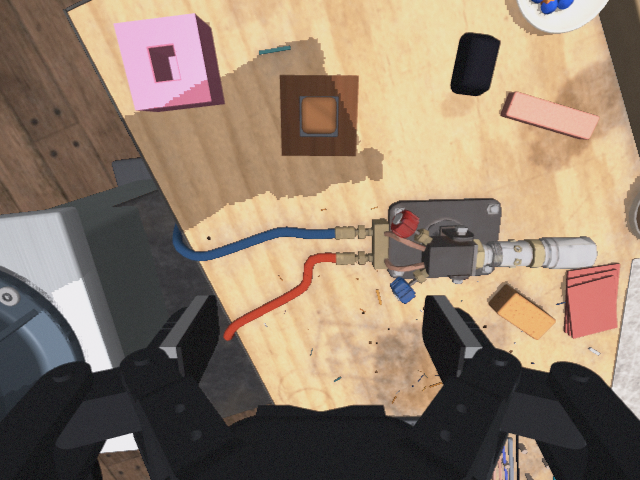

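View pics/s11.png

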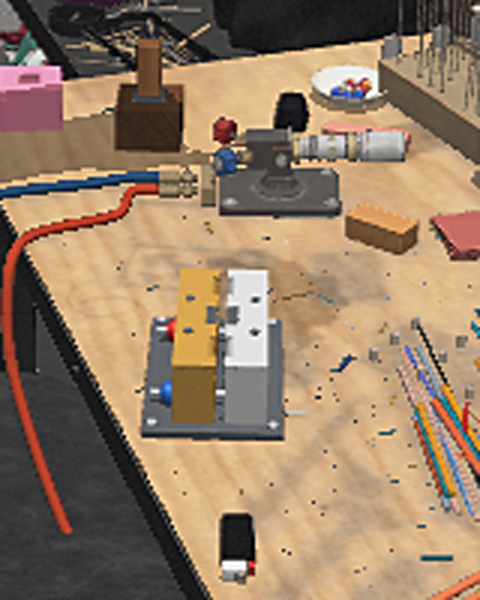

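The wedge hangs upright and centred at wrist (319,115), the seam shows an even gap in the side view, and nothing else has moved. Handing in.

```bash
python3 -c 'from station import ticket;print(ticket.finish_job())'
```

```text
the job is handed in; nothing more can be done
None
```

The brass half is off to both nuts, the wedge is back in its rest and let go, and I handed the job in at about 31 s of the 69 s allowed. The hand-in gave no verdict.

**Order of work:** I opened red to about 2.4 mm, blue to about 4.7 mm, red on to its nut, and then blue on to its nut. Openings are worked out from how deep the wedge went. The ends should never have differed by more than about 2.5 mm.

| End | Opening at nut | Downward force, sliding → stopped |
|---|---|---|
| Red | about 7 mm | 9.5 → about 15.5 N |
| Blue | about 7.4 mm | 9 → about 15.5 N |

In both cases the wedge stopped sinking as the force rose. I estimate 6–9 N on each nut; the nut force itself can't be read directly, so this comes from the wrist force.

**Last checks:**
- **Wedge:** the pictures show it upright and centred in the wooden rest. The collar was felt seating on the block with a brief 27 N push.
- **Seam:** open by an even gap along its length.
- **Robot:** fingers clear of everything, with wrist force near zero.
- **Small things:** the cork, lighter and glass lump look undisturbed, though I did not measure their positions.

**Disagreements:** the camera-based x positions were out by about 0.5 mm at the mould. Lowering over the rest was 2 mm off, and I corrected that from the wrist view before lowering the wedge in. The wedge also ran up to 2.8 mm off the slot centre along y, still inside the 4 mm of play.

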